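Clear the desk pad and tip the logbook down onto it

ROBOT

A 6-joint arm with a two-finger parallel gripper is mounted at the origin on the work surface. World frame = base frame: x ahead of the robot, y to its left, z up, the work surface at z = 0. Lengths are in m, angles in rad, forces in N, time in s.
With the tool pointing down it reaches from about 0.325 to 0.9 m from the base axis. Payload 6.1 kg.
Tool frame: the origin (TCP) lies midway between the tips of the shut fingers; the grasp point (between the pads) lies 19 mm behind it; z points along the fingers, x is the direction in which the jaws open and shut, and the axes are right-handed (so a half turn about z gives the same grasp; the last joint's range is limited). The gripper opens to 87 mm and grips with 3 to 60 N. Pads are 19 mm wide; open, the fingers measure 117 mm over their backs; the gripper's body (75 mm by 190 mm) begins 51 mm behind the grasp point.
Start: joints at [-1.423, 0.22, 1.526, -0, 1.395, -0.126], TCP at [0.169, -0.602, 0.223] pointing down, gripper open.
Joint ranges: [-2.98, 2.98], [-0.91, 2.08], [0.09, 2.57], [-1.24, 4.39], [0.2, 2.65], [-2.68, 2.68]. Speed limits (rad/s): [2.57, 2.57, 3.01, 3.14, 3.14, 3.14].

INTERFACE

Orientations are given as a unit quaternion [w, x, y, z].
In Python, from rig import robot gives the robot as it stands. The module is installed in compiled form; this text tells all that it offers.
- The arm moves only by the tool drive_tool, never from a script. Its argument "plan" is one flat list of numbers, 7 for each row, row after row: the shift along the tool's x, y, z in cm, then the turn, a rotation vector about the tool's x, y, z in degrees, then the finger opening in cm, from 0 to 8.7. In form: [tx, ty, tz, ax, ay, az, grip, tx, ty, tz, ax, ay, az, grip, ...]. A call has 1 to 5 rows; each row shifts and turns the commanded pose from where the row before left it, along the tool's axes as they then stand; what a row does not reach is not made up. A row lasts 1/8 s, in which the tool goes at most 62.5 mm and 10.7 degrees, less where a joint would pass 70% of its speed; a pose out of reach is approached as far as the arm can. A call with a gripper value outside its range is refused whole. The fingers move at their own pace and stop on an object; "squeeze" is the grip in N (left out, the last holds). Time passes only in rows, so rows that do not move let the fingers close. It gives the time, the measured TCP pose, the force and the opening at its end, in the units of the state.
- robot.get_obs(): the state, without advancing time (a new reading comes with each control period).
- robot.snapshot(name): name is "side" or "top"; returns (picture, depth): 420x560x3 uint8, red, green, blue; 420x560 float32, m along the optical axis (not along the pixel's ray), 0 where there is no reading.
- robot.camera_info(name): a dict with "camera_matrix" (3x3 intrinsics, pixels), "world_from_camera" (4x4, takes a point from camera to world coordinates). Camera axes: x right, y up, looking along -z (the intrinsics and any distortion apply to the point x, -y, -z); pixel columns grow to the right and rows downward; lengths in m; the calibration is good to about 2 mm. A picture is of the moment at which its call begins. camera_info takes no time and is no camera call.
- robot.hand_in(): hands the job in, once; it reports no verdict.
The state is a dict: "clock": time; "q": joint angles; "joint_vel": joint speeds; "tau": joint torques, N m; "tcp_pos": TCP position; "tcp_rot": TCP orientation; "contact_force": force on the tool from outside, world axes, zero at the start; "wrist_torque": the same for the moment, N m; "gripper_width": opening from 0.0 (shut) to 1.0 (fully open).
Only numpy, scipy, OpenCV 4.12 (cv2) and the standard library are available. Lean on these libraries where they do the work, as an engineer would, in place of code of your own. Each camera call takes 0.05 s, during which the arm holds its last target. There are 200 camera calls.

TASK

The station logbook is wanted lying on the desk pad, but the computer mouse is in the way. With the fingertips, first push the mouse along the desk until it is completely off the pad, on whichever side is handy, then push the standing logbook high up, on its upper half, so that it topples inwards and ends lying flat on its cover with all of it on the pad and the mouse still off it. Do not lift the mouse or the logbook, and leave the wooden clock, the Morse key and the mug standing where they are.

Things in the scene. Friction and masses are not known exactly. Their poses are not given: they have to be found in the camera images.
- pad: grey felt desk pad, stitched border, fixed, 220 mm (its x) by 400 mm (its y), 4 mm thick; origin at the centre of its underside, z up. The logbook stands on it near one short edge (about 165 mm from the centre along +y or -y), the clock near the other, the mouse lies near the middle. Yaw within 0.3 rad
- logbook: blue cloth hardback, covers alike, 0.3 to 0.6 kg, standing on the pad: 122 mm wide (its x, spine at -x), 30 mm thick (its y), 180 mm tall (its z); origin at the centre of its foot. Covers face along the pad's y within 0.15 rad. Pushed high on the outer cover it passes its balance at 0.17 rad and falls inwards by itself, about its inner lower edge
- logbook_center (a point): centre of the logbook's volume, 90 mm up from its foot; 15 mm above the pad's top when it lies flat
- logbook_foot_spine (a point): corner of the logbook's mid-plane: spine, foot
- logbook_foot_open (a point): corner of the logbook's mid-plane: open side, foot
- logbook_head_spine (a point): corner of the logbook's mid-plane: spine, head (180 mm up when standing)
- logbook_head_open (a point): corner of the logbook's mid-plane: open side, head (180 mm up when standing)
- mouse: black cordless computer mouse, loose, 0.1 kg, 106 mm long (its x, front at +x), 62 mm wide, 37 mm high, upright sides to 22 mm; from above a stadium with round ends of radius 31 mm. Origin at the centre of its underside, z up. Starts on the pad, front along the pad's +x within 0.4 rad; slides easily, drops 4 mm when it leaves the pad
- mouse_front (a point): on the mouse's underside, centre of its round front end (22 mm ahead of the origin)
- mouse_rear (a point): on the mouse's underside, centre of its round rear end (22 mm behind the origin)
- clock: wooden desk clock with a sloping dial, loose, 85 mm (its x) by 60 mm (its y), 56 mm high, with a pencil standing in it to 149 mm; origin at the centre of its underside. Leave it.
- key: Morse key on a dark wooden base 130 mm (its x) by 70 mm, 53 mm high, loose, beside the pad; origin at the centre of its underside. Leave it.
- mug: white mug, 80 mm across, 92 mm high, handle at its +y, loose, beside the pad; origin at the centre of its underside. Leave it.

How it is judged:
By the outcome, as a careful person would: the job done as asked, in the order asked, and still so for the second after the job is handed in, with the robot touching nothing.
It also fails if it takes over 58 s, if anything falls off the work surface, if the arm or the gripper's body presses on something with over 40 N, if the wrist force passes 120 N, or if a joint passes its speed limit or range.

## Working session

There is one attempt and no reset: what is moved stays moved. The work goes in short steps, Python scripts to look and compute and a tool call to move; the robot and the scene stay as the last step left them, time stands still between calls to the robot, and variables do not carry over. Pictures are saved under pics/ and viewed, about 8 in all and at most 12, crops included, and the job is handed in when it is done.

Besides the shell and the picture viewer there is one more tool, called after "Request:" as a command line: name --argument value ..., lists and objects as JSON in quotes. drive_tool: Moves the arm, as the interface text tells. Its arguments: {"type":"object","properties":{"plan":{"type":"array"},"squeeze":{"type":"number"}},"required":["plan"]}

```bash
mkdir -p pics
cat > h.py <<'E'
import numpy as np, cv2
from rig import robot
def snap(n,f=None):
    p,d=robot.snapshot(n)
    if f: cv2.imwrite('pics/'+f,p[:,:,::-1])
    return p,d
def pts(n,d):
    c=robot.camera_info(n);K=np.array(c['camera_matrix']);T=np.array(c['world_from_camera'])
    v,u=np.mgrid[:d.shape[0],:d.shape[1]]
    P=np.stack([(u-K[0,2])/K[0,0]*d,-(v-K[1,2])/K[1,1]*d,-d],-1)
    return P@T[:3,:3].T+T[:3,3]
E
python3 - <<'E'
from h import *
for n in('top','side'):
    p,d=snap(n,n+'1.png'); c=robot.camera_info(n); print(n,{k:np.round(v,3).tolist() if not isinstance(v,str) else v for k,v in c.items()})
    np.savez(n+'1.npz',p=p,P=pts(n,d))
o=robot.get_obs();print(o)
E
```

```text
top {'camera_matrix': [[390.507, 0.0, 284.943], [0.0, 390.507, 218.917], [0.0, 0.0, 1.0]], 'world_from_camera': [[-0.06, 0.974, -0.217, 0.383], [-0.998, -0.06, 0.007, 0.029], [-0.006, 0.217, 0.976, 0.953], [0.0, 0.0, 0.0, 1.0]]}
side {'camera_matrix': [[391.613, 0.0, 278.892], [0.0, 391.613, 204.525], [0.0, 0.0, 1.0]], 'world_from_camera': [[0.993, 0.08, -0.087, 0.458], [-0.117, 0.716, -0.689, -0.658], [0.007, 0.694, 0.72, 0.81], [0.0, 0.0, 0.0, 1.0]]}
{'clock': 0.1, 'q': array([-1.42312268e+00,  2.21168410e-01,  1.52748307e+00, -1.09246255e-05,
        1.39472783e+00, -1.26088955e-01]), 'joint_vel': array([ 0.00112012, -0.00072762, -0.00198713,  0.0008982 , -0.00069887,
       -0.00176973]), 'tau': array([ 6.60112419e-04, -4.95945740e+01, -3.88519335e+01,  7.01965042e-02,
        5.16372733e-02, -5.14956355e-05]), 'tcp_pos': array([ 0.16888815, -0.60116332,  0.22154078]), 'tcp_rot': array([-6.20981690e-04,  7.96980760e-01, -6.04004031e-01, -6.42219808e-04]), 'contact_force': array([ 0.3356217 , -0.52006179,  0.12459419]), 'wrist_torque': array([0.01181233, 0.01192189, 0.0241855 ]), 'gripper_width': 1.0015979071733416}
```

View pics/top1.png

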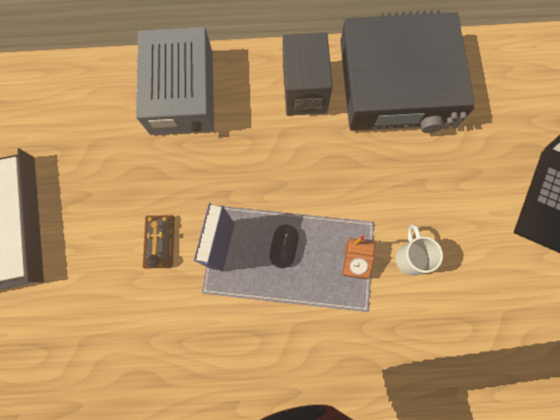

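View pics/side1.png

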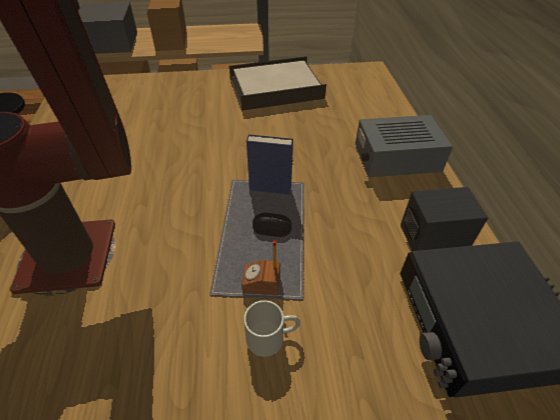

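The top view shows the pad with corners near (210,206), (373,222), (369,309) and (204,292). The book is at its left (+y) end at (212,235), the mouse at (284,246), the clock at (358,260), the key at (158,242) and the mug at (418,257). The side view agrees.

```bash
cat >> h.py <<'E'
def rect(Q):
    r=cv2.minAreaRect((Q[:,:2]*1000).astype(np.float32)); return np.round(r[0],1),np.round(r[1],1),round(r[2],1),np.round(cv2.boxPoints(r)).tolist()
def ray(n,uv,z):
    c=robot.camera_info(n);K=np.array(c['camera_matrix']);T=np.array(c['world_from_camera'])
    uv=np.atleast_2d(uv).astype(float)
    r=np.stack([(uv[:,0]-K[0,2])/K[0,0],-(uv[:,1]-K[1,2])/K[1,1],-np.ones(len(uv))],-1)@T[:3,:3].T
    return T[:3,3]+r*((z-T[2,3])/r[:,2])[:,None]
E
python3 - <<'E'
from h import *
print('pad',ray('top',[(210,206),(373,222),(369,309),(204,292)],.004).round(3).tolist())
a=np.load('top1.npz');p=a['p'].astype(int);P=a['P']
box=lambda x0,y0,x1,y1:(slice(y0,y1),slice(x0,x1))
def sel(b,zl,zh,col=None):
    Q=P[b].reshape(-1,3);C=p[b].reshape(-1,3);m=(Q[:,2]>zl)&(Q[:,2]<zh)
    if col: m&=col(C)
    return Q[m]
print('mouse',rect(sel(box(255,215,315,280),.012,.06)))
m=sel(box(255,215,315,280),.0,.3,lambda C:C.sum(1)<105);print('mousedark',rect(m),m[:,2].max())
b=sel(box(185,195,245,280),.165,.2);print('booktop',rect(b),b[:,2].mean())
print('clock',rect(sel(box(335,230,385,285),.02,.07)));
print('pencil',rect(sel(box(335,225,385,285),.09,.17)))
print('key',rect(sel(box(130,205,185,275),.012,.08)))
print('mug',rect(sel(box(390,220,450,285),.07,.1)))
# side: book inner face foot line, pad corners
print('pad side',ray('side',[(233,181),(303,182),(303,297),(212,295)],.004).round(3).tolist())
print('book side top', ray('side',[(250,136),(293,139)],.184).round(3).tolist(), 'inner foot',ray('side',[(250,191),(291,193)],.004).round(3).tolist())
E
```

```text
pad [[0.639, 0.208, 0.004], [0.573, -0.195, 0.004], [0.364, -0.163, 0.004], [0.427, 0.227, 0.004]]
mouse (array([525.9,  30.8]), array([ 61.6, 104.7]), 74.9, [[467.0, 15.0], [568.0, -13.0], [584.0, 47.0], [483.0, 74.0]])Traceback (most recent call last):
  File "<stdin>", line 10, in <module>
    return umr_maximum(a, axis, None, out, keepdims, initial, where)
ValueError: zero-size array to reduction operation maximum which has no identity
```

Run:
```python
from h import *
a=np.load('top1.npz');p=a['p'].astype(int);P=a['P']
box=lambda x0,y0,x1,y1:(slice(y0,y1),slice(x0,x1))
def sel(b,zl,zh):
    Q=P[b].reshape(-1,3);m=(Q[:,2]>zl)&(Q[:,2]<zh)
    return Q[m]
b=sel(box(185,195,245,280),.165,.2);print('booktop',rect(b),b[:,2].mean())
print('clock',rect(sel(box(335,230,385,285),.02,.07)));
print('pencil',rect(sel(box(335,225,385,285),.09,.17)))
print('key',rect(sel(box(130,205,185,275),.012,.08)))
print('mug',rect(sel(box(390,220,450,285),.07,.1)))
print('pad side',ray('side',[(233,181),(303,182),(303,297),(212,295)],.004).round(3).tolist())
print('book side top', ray('side',[(250,136),(293,139)],.184).round(3).tolist(), 'inner foot',ray('side',[(250,191),(291,193)],.004).round(3).tolist())
```

```text
booktop (array([536.5, 180.1]), array([ 30.9, 121.6]), 74.5, [[474.0, 182.0], [591.0, 149.0], [599.0, 179.0], [482.0, 211.0]]) 0.1809033360319088
clock (array([ 482.4, -142.2]), array([60.3, 85.3]), 77.2, [[434.0, -162.0], [517.0, -181.0], [531.0, -122.0], [448.0, -103.0]])
pencil (array([ 514.5, -133.6]), array([6.6, 6.6]), 85.6, [[511.0, -137.0], [518.0, -137.0], [518.0, -131.0], [512.0, -130.0]])
key (array([555.7, 336.4]), array([ 70.5, 131.9]), 87.8, [[488.0, 304.0], [620.0, 299.0], [623.0, 369.0], [491.0, 374.0]])
mug (array([ 484.1, -272.7]), array([95.2, 79.5]), 38.3, [[422.0, -271.0], [471.0, -333.0], [546.0, -274.0], [497.0, -212.0]])
pad side [[0.428, 0.227, 0.004], [0.638, 0.199, 0.004], [0.575, -0.19, 0.004], [0.365, -0.161, 0.004]]
book side top [[0.486, 0.201, 0.184], [0.598, 0.176, 0.184]] inner foot [[0.476, 0.177, 0.004], [0.595, 0.156, 0.004]]
```

Request:
drive_tool --plan '[0, 0, 0, 0, 0, 10.3, 4, 0, 0, 0, 0, 0, 10.3, 4, 0, 0, 0, 0, 0, 10.3, 4, -5.5, -0.8, 0, 0, 0, 0, 4, -5.5, -0.8, 0, 0, 0, 0, 4]'

```text
clock: 0.72
tcp_pos: [0.2133, -0.4984, 0.2214]
tcp_rot: [0.0, -0.607, 0.795, 0.001]
contact_force: [0.6, 0.4, 0.1]
gripper_width: 0.521
```

Request:
drive_tool --plan '[-5.5, -0.8, 0, 0, 0, 0, 4, -5.5, -0.8, 0, 0, 0, 0, 4, -5.5, -0.8, 0, 0, 0, 0, 4, -5.5, -0.8, 0, 0, 0, 0, 4, -5.5, -0.8, 0, 0, 0, 0, 4]'

```text
clock: 1.35
tcp_pos: [0.3243, -0.2431, 0.2223]
tcp_rot: [0.0, -0.607, 0.795, 0.0]
contact_force: [0.9, -0.3, 0.4]
gripper_width: 0.46
```

Request:
drive_tool --plan '[-5.5, -0.8, 0, 0, 0, 0, 4, -5.5, -0.8, 0, 0, 0, 0, 4, -5.5, -0.8, 0, 0, 0, 0, 4, -5.5, -0.8, 0, 0, 0, 0, 4, -5.5, -0.8, 0, 0, 0, 0, 4]'

```text
clock: 1.98
tcp_pos: [0.4351, 0.0118, 0.2224]
tcp_rot: [0.0, -0.607, 0.794, -0.0]
contact_force: [1.4, -0.9, 0.1]
gripper_width: 0.458
```

Request:
drive_tool --plan '[-4.2, -0.6, 0, 0, 0, 0, 4, 0, 0, 5.5, 0, 0, 0, 4, 0, 0, 5.5, 0, 0, 0, 4, 0, 0, 5.5, 0, 0, 0, 4, 0, 0, 4.2, 0, 0, 0, 4]'

```text
clock: 2.6
tcp_pos: [0.45, 0.0491, 0.013]
tcp_rot: [-0.001, -0.607, 0.794, 0.001]
contact_force: [-0.1, 0.2, -1.0]
gripper_width: 0.46
```

Request:
drive_tool --plan '[0, 0, 0, 0, 0, 0, 4]'

```text
clock: 2.72
tcp_pos: [0.4475, 0.0492, 0.0121]
tcp_rot: [-0.003, -0.607, 0.794, 0.003]
contact_force: [-0.5, -0.0, 0.2]
gripper_width: 0.461
```

Run:
```python
from h import *
p,d=robot.snapshot('side'); cv2.imwrite('pics/s2.png',cv2.resize(p[90:360,120:420,::-1],None,fx=2,fy=2))
```

```text
(no output)
```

View pics/s2.png

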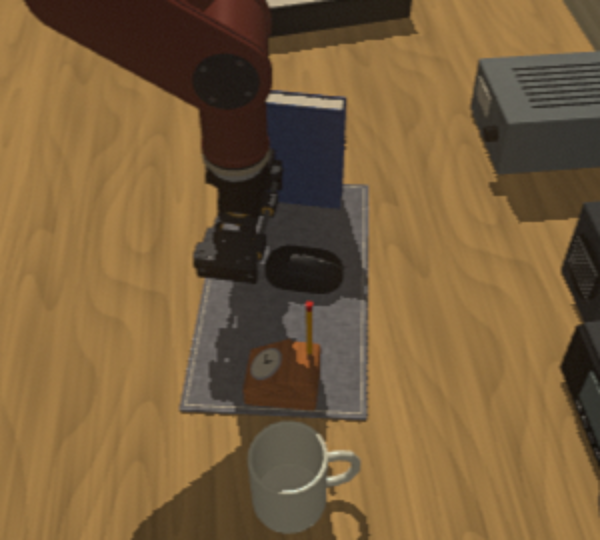

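The open fingers stand just behind the mouse's rear end (crop about (235,262), mouse at (305,268)). Next I push it along its own axis.

Request:
drive_tool --plan '[0, -1.2, 0, 0, 0, 0, 4, 0, -1.2, 0, 0, 0, 0, 4, 0, -1.5, 0, 0, 0, 0, 4, 0, -1.5, 0, 0, 0, 0, 4, 0, -1.5, 0, 0, 0, 0, 4]'

```text
clock: 3.4
tcp_pos: [0.5194, 0.0305, 0.0157]
tcp_rot: [0.0, -0.607, 0.795, -0.0]
contact_force: [-1.6, 0.4, 1.8]
gripper_width: 0.458
```

Request:
drive_tool --plan '[0, -1.5, 0, 0, 0, 0, 4, 0, -1.5, 0, 0, 0, 0, 4, 0, -1.5, 0, 0, 0, 0, 4, 0, -1.5, 0, 0, 0, 0, 4, 0, -1.5, 0, 0, 0, 0, 4]'

```text
clock: 4.03
tcp_pos: [0.5916, 0.0108, 0.0153]
tcp_rot: [0.0, -0.607, 0.794, -0.0]
contact_force: [0.0, -0.3, -0.6]
gripper_width: 0.459
```

Request:
drive_tool --plan '[0, -1.5, 0, 0, 0, 0, 4, 0, -1.5, 0, 0, 0, 0, 4, 0, -1.2, 0, 0, 0, 0, 4, 0, -0.6, 0, 0, 0, 0, 4, 0, 0, 0, 0, 0, 0, 4]'

```text
clock: 4.65
tcp_pos: [0.6372, -0.0016, 0.0154]
tcp_rot: [0.0, -0.607, 0.795, -0.0]
contact_force: [0.9, -0.0, -0.2]
gripper_width: 0.459
```

Run:
```python
from h import *
p,d=robot.snapshot('side'); cv2.imwrite('pics/s3.png',cv2.resize(p[90:360,120:420,::-1],None,fx=2,fy=2))
```

```text
(no output)
```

View pics/s3.png

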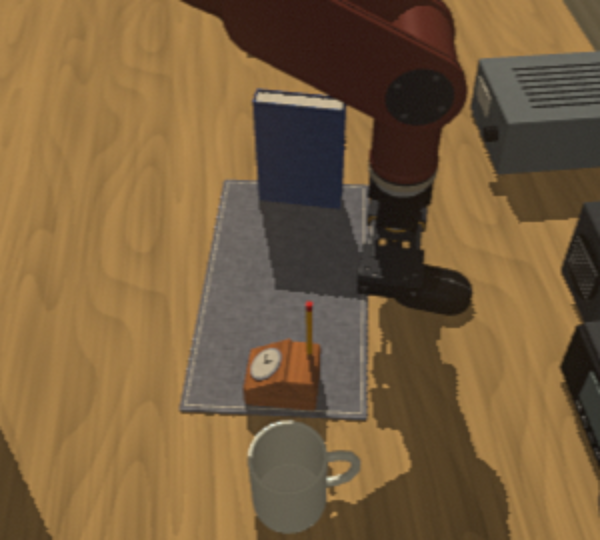

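The mouse lies off the pad's +x edge (crop (430,285)), and the contact force is about zero. I retreat, rise and look.

Request:
drive_tool --plan '[0, 2, 0, 0, 0, 0, 4, 0, 0, -6.0, 0, 0, 0, 2, 0, 0, -6.0, 0, 0, 0, 0, 0, 0, -6.0, 0, 0, 0, 0, 0, 0, -6.0, 0, 0, 0, 0]'

```text
clock: 5.32
tcp_pos: [0.6169, 0.004, 0.2576]
tcp_rot: [0.0, -0.607, 0.794, -0.0]
contact_force: [1.3, 0.0, -0.1]
gripper_width: 0.092
```

Request:
drive_tool --plan '[0, 0, 0, 0, 0, -10, 0, 0, 0, 0, 0, 0, -10, 0, 0, 0, 0, 0, 0, -10, 0, 0, 0, 0, 0, 0, -10, 0, 0, 0, 0, 0, 0, -10, 0]'

```text
clock: 5.95
tcp_pos: [0.6171, 0.004, 0.2555]
tcp_rot: [0.0, 0.888, -0.461, -0.0]
contact_force: [-0.0, -0.4, -0.1]
gripper_width: 0.002
```

Request:
drive_tool --plan '[0, 0, 0, 0, 0, -10, 0, 0, 0, 0, 0, 0, -10, 0, 0, 0, 0, 0, 0, -10, 0, 0, 0, 0, 0, 0, -10, 0]'

```text
clock: 6.45
tcp_pos: [0.6171, 0.004, 0.2555]
tcp_rot: [-0.0, 0.992, -0.129, -0.0]
contact_force: [0.1, -0.0, -0.7]
gripper_width: 0.004
```

Run:
```python
from h import *
p,d=snap('side'); P=pts('side',d)
y,x=240,335
b=(slice(200,270),slice(285,370)); Q=P[b].reshape(-1,3);Q=Q[(Q[:,2]>.01)&(Q[:,2]<.06)];print('mouse',rect(Q))
b=(slice(125,200),slice(235,300)); Q=P[b].reshape(-1,3);Q=Q[(Q[:,2]>.17)&(Q[:,2]<.2)];print('book',rect(Q))
```

```text
mouse (array([663.1, -16.1]), array([ 58.8, 153.1]), 73.8, [[581.0, -23.0], [728.0, -66.0], [745.0, -9.0], [598.0, 33.0]])
book (array([534.9, 179.9]), array([ 35.7, 121.3]), 74.8, [[472.0, 179.0], [589.0, 147.0], [598.0, 181.0], [481.0, 213.0]])
```

The mouse is clear of the pad by about 25 mm. I now go over the book, down behind its outer cover.

Request:
drive_tool --plan '[-2.5, -4.2, 0, 0, 0, 0, 0, -2.5, -4.2, 0, 0, 0, 0, 0, -2.5, -4.2, 0, 0, 0, 0, 0, -2.5, -4.2, 0, 0, 0, 0, 0, -2.5, -4.2, 0, 0, 0, 0, 0]'

```text
clock: 7.12
tcp_pos: [0.5511, 0.2407, 0.2557]
tcp_rot: [-0.0, 0.991, -0.134, 0.0]
contact_force: [0.7, 0.4, -0.1]
gripper_width: 0.001
```

Request:
drive_tool --plan '[0, 0, 0, 0, 0, 0, 0, 0, 0, 0, 0, 0, 0, 0]'

```text
clock: 7.38
tcp_pos: [0.5519, 0.2391, 0.2555]
tcp_rot: [0.0, 0.991, -0.133, 0.0]
contact_force: [0.1, -0.2, 0.0]
gripper_width: 0.004
```

Request:
drive_tool --plan '[0, 0, 3.5, 0, 0, 0, 0, 0, 0, 3.5, 0, 0, 0, 0, 0, 0, 3.5, 0, 0, 0, 0, 0, 0, 0, 0, 0, 0, 0]'

```text
clock: 7.88
tcp_pos: [0.55, 0.237, 0.1471]
tcp_rot: [0.002, 0.991, -0.134, -0.003]
contact_force: [-1.0, -0.4, -0.8]
gripper_width: 0.002
```

Run:
```python
from h import *
p,d=robot.snapshot('top'); cv2.imwrite('pics/t4.png',cv2.resize(p[150:350,120:420,::-1],None,fx=2,fy=2))
```

```text
(no output)
```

View pics/t4.png

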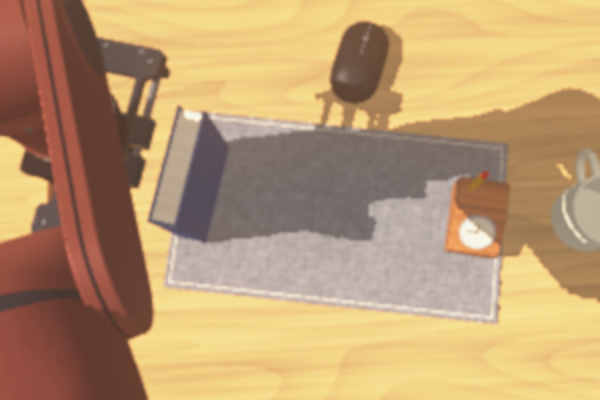

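The mouse is off the pad (crop (360,62)), the logbook still stands (crop (185,170)) and the shut fingers are behind its outer cover. I push high and gently.

Request:
drive_tool --plan '[0, 1.2, 0, 0, 0, 0, 0, 0, 1.2, 0, 0, 0, 0, 0, 0, 0.8, 0, 0, 0, 0, 0, 0, 0.6, 0, 0, 0, 0, 0, 0, 0.6, 0, 0, 0, 0, 0]'

```text
clock: 8.55
tcp_pos: [0.5406, 0.1965, 0.1509]
tcp_rot: [-0.0, 0.991, -0.132, 0.0]
contact_force: [0.7, 0.7, -0.2]
gripper_width: 0.01
```

Request:
drive_tool --plan '[0, 0.6, 0, 0, 0, 0, 0, 0, 0.6, 0, 0, 0, 0, 0, 0, 0.6, 0, 0, 0, 0, 0, 0, 0.6, 0, 0, 0, 0, 0]'

```text
clock: 9.05
tcp_pos: [0.5341, 0.1732, 0.1504]
tcp_rot: [0.0, 0.991, -0.132, -0.0]
contact_force: [-0.4, 1.1, 0.2]
gripper_width: 0.004
```

Run:
```python
from h import *
p,d=robot.snapshot('side'); cv2.imwrite('pics/s5.png',cv2.resize(p[90:360,120:420,::-1],None,fx=2,fy=2))
```

```text
(no output)
```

View pics/s5.png

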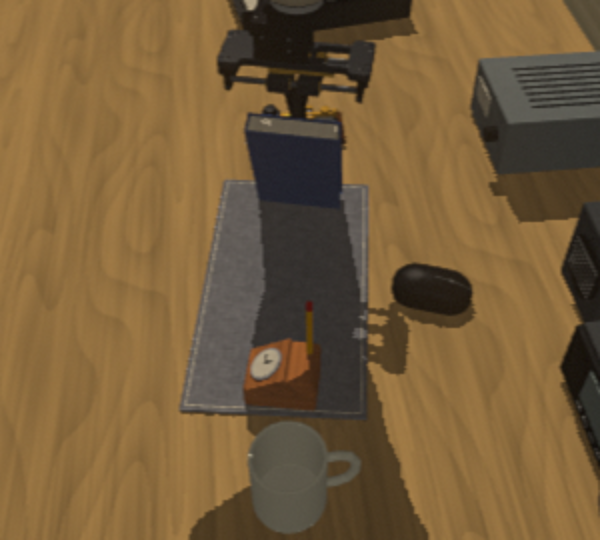

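The book is tilting inwards (head at crop (293,125), foot still at (300,200)) and is near its balance. A little more.

Request:
drive_tool --plan '[0, 0.6, 0, 0, 0, 0, 0, 0, 0.6, 0, 0, 0, 0, 0, 0, 0.4, 0, 0, 0, 0, 0, 0, 0, 0, 0, 0, 0, 0, 0, 0, 0, 0, 0, 0, 0]'

```text
clock: 9.72
tcp_pos: [0.5301, 0.1582, 0.1506]
tcp_rot: [-0.0, 0.991, -0.132, 0.0]
contact_force: [-0.7, -0.1, 0.1]
gripper_width: 0.006
```

Request:
drive_tool --plan '[0, 0, 0, 0, 0, 0, 0, 0, 0, 0, 0, 0, 0, 0, 0, 0, 0, 0, 0, 0, 0, 0, 0, 0, 0, 0, 0, 0]'

```text
clock: 10.22
tcp_pos: [0.53, 0.1582, 0.1505]
tcp_rot: [0.0, 0.991, -0.132, -0.0]
contact_force: [0.6, -0.1, 0.5]
gripper_width: 0.007
```

Run:
```python
from h import *
p,d=robot.snapshot('side'); cv2.imwrite('pics/s6.png',cv2.resize(p[90:360,120:420,::-1],None,fx=2,fy=2))
```

```text
(no output)
```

View pics/s6.png

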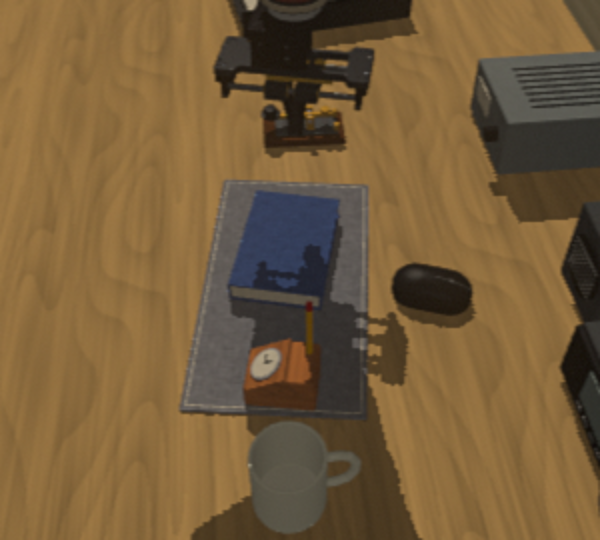

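The book lies flat on the pad (crop corners (258,193), (338,200), (318,300), (232,290)), with the mouse off it at (432,288). I raise the arm, check the numbers and hand in.

Request:
drive_tool --plan '[0, 0, -4, 0, 0, 0, 0, 0, 0, -4, 0, 0, 0, 0, 0, 0, 0, 0, 0, 0, 0, 0, 0, 0, 0, 0, 0, 0]'

```text
clock: 10.78
tcp_pos: [0.5298, 0.1581, 0.2301]
tcp_rot: [0.0, 0.991, -0.132, -0.0]
contact_force: [0.3, 0.5, -0.5]
gripper_width: 0.006
```

Run:
```python
from h import *
p,d=snap('side'); P=pts('side',d)
C=np.array([.501,.019]);e=.15;R=np.array([[np.cos(e),-np.sin(e)],[np.sin(e),np.cos(e)]])
def f(n,x0,y0,x1,y1,zl,zh):
    Q=P[y0:y1,x0:x1].reshape(-1,3);Q=Q[(Q[:,2]>zl)&(Q[:,2]<zh)];print(n,rect(Q)[:3],'pad frame mm',np.round(((np.array(rect(Q)[3])/1000-C)@R.T)*1000).tolist(),'z sd',Q[:,2].mean().round(4),Q[:,2].std().round(4))
f('book',220,180,295,245,.028,.045)
f('mouse',310,215,365,255,.012,.05)
f('clock',235,250,290,300,.02,.07)
f('key',240,135,300,170,.012,.06)
f('mug',235,300,300,360,.07,.1)
```

```text
book (array([504.1,  70.2]), array([184.1, 122.4]), 74.5) pad frame mm [[-76.0, -33.0], [46.0, -48.0], [67.0, 136.0], [-54.0, 150.0]] z sd 0.0348 0.0015
mouse (array([686.9, -22.8]), array([ 59.5, 104.2]), 69.0) pad frame mm [[133.0, -31.0], [235.0, -54.0], [247.0, 4.0], [146.0, 27.0]] z sd 0.0291 0.0066
clock (array([ 480.4, -143.2]), array([61.6, 84.8]), 77.2) pad frame mm [[-41.0, -191.0], [44.0, -198.0], [49.0, -136.0], [-36.0, -130.0]] z sd 0.0505 0.0119
key (array([554.6, 327.6]), array([132.2,  67.5]), 4.4) pad frame mm [[-65.0, 331.0], [-50.0, 265.0], [79.0, 295.0], [64.0, 361.0]] z sd 0.0249 0.0121
mug (array([ 482.8, -274. ]), array([97.5, 79.1]), 36.8) pad frame mm [[-37.0, -300.0], [19.0, -355.0], [89.0, -285.0], [32.0, -230.0]] z sd 0.0843 0.0074
```

```bash
python3 -c "
from rig import robot
print(robot.hand_in())"
```

```text
the job is handed in; nothing more can be done
None
```

The job is done and handed in at about 11 s of the 58 s allowed. I pushed the mouse off the pad's +x side with the fingertips, then tipped the logbook over inwards with the shut fingers, about 147 mm up its outer cover.

These are the last camera checks, in the pad's own axes (pad ±110 mm in x, ±200 mm in y):

- **Logbook:** it lies flat, with its top about 35 mm above the desk. It spans x from -76 to +67 mm and y from -48 to +150 mm, so all of it is on the pad.
- **Mouse:** it is off the pad, with its nearest side at x of about 133 mm. That leaves a gap of about 23 mm.
- **Clock and mug:** they are within about 2 mm of where they started.
- **Key:** this check disagreed. It read about 9 mm and 6° off its first position, but the key was partly cut off and hidden in that view. The fingers stayed about 90 mm above it and I saw no contact force, so I believe it did not move. I did not confirm this from the top camera.

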